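# Start the ultrasonic cleaner from its control unit

## Robot

A 6-joint arm with a two-finger parallel gripper is mounted at the origin on a cart in front of the work surface, level with it; the furniture and walls round the work are solid. World frame = base frame: x ahead of the robot, y to its left, z up, the work surface at z = 0. Lengths are in m, angles in rad, forces in N, time in s.
With the tool pointing down it reaches from about 0.4 to 0.925 m from the base axis. Payload 12.5 kg.
Tool frame: the origin (TCP) lies on the centre line of the jaws, within the pads' length; the fingertips stand 14 mm ahead of it and the grasp point (between the pads) lies 5 mm behind it; y points along the fingers, z is the direction in which the jaws open and shut, and the axes are right-handed (so a half turn about y gives the same grasp; the last joint's range is limited). The gripper opens to 95 mm and grips with 3 to 60 N. Pads are 20 mm wide; open, the fingers measure 119 mm over their backs; the gripper's body (75 mm by 180 mm) begins 59 mm behind the grasp point.
Start: joints at [1.096, 0.491, 1.559, -0, 1.092, -0.106], TCP at [0.225, 0.583, 0.229] pointing down, gripper open.
Joint ranges: [-3.1, 3.1], [-0.84, 2.19], [0.05, 2.79], [-1.13, 4.28], [0.06, 2.93], [-2.69, 2.69]. Speed limits (rad/s): [2.22, 2.22, 2.79, 3.14, 3.14, 3.14].

## Interface

Orientations are given as a unit quaternion [w, x, y, z].
In Python, from cell import * gives the robot as it stands.
- The arm moves only by the tool arm_command, never from a script. Its argument "rows" is text: rows parted by semicolons, each of 7 numbers parted by spaces: the finger opening in mm, from 0 to 95.1, then the shift along the world's x, y, z in mm, then the turn, a rotation vector about the world's x, y, z in rad. A call has 1 to 20 rows; each row is the pose to reach, as a shift and turn from the pose measured when the call began; what a row does not reach only later rows make up. A row lasts 1/12 s, in which the tool goes at most 41.7 mm and 7.16 degrees, less where a joint would pass 70% of its speed; a pose out of reach is approached as far as the arm can. A call with a gripper value outside its range is refused whole. The fingers move at their own pace and stop on an object; the grip force is fixed at half the most. Time passes only in rows, so rows that repeat a pose let the fingers close. It gives the time, the measured TCP pose, the force and the opening at its end, in the units of the state.
- observe(): the state, without advancing time (a new reading comes with each control period).
- read_camera(name): name is "scene" or "side" or "wrist"; returns a dict with "img" (420x560x3 uint8, blue, green, red), "K" (3x3 intrinsics, pixels), "R" (3x3) and "t" (3): a world point X has camera coordinates R X + t. Camera axes: x right, y down, z forward; pixel columns grow to the right and rows downward; lengths in m; the calibration is good to about 2 mm. A picture is of the moment at which its call begins. There is no depth.
- close_job(): hands the job in, once; it reports no verdict.
The state is a dict: "t": time; "joints": joint angles; "dq": joint speeds; "effort": joint torques, N m; "tool_pos": TCP position; "tcp_rot": TCP orientation; "ft_force": force on the tool from outside, world axes, zero at the start; "moment": the same for the moment, N m; "finger_gap": finger opening in m.
Only numpy, scipy, OpenCV 4.12 (cv2) and the standard library are available. Lean on these libraries where they do the work, as an engineer would, in place of code of your own. Each camera call takes 0.05 s, during which the arm holds its last target.

## Task

Start the ultrasonic cleaner from its control unit, in this order: push the far end of the grey rocker switch fully down to turn it on, press the blue key fully in so that it stays in, then press the green key fully and let it come up again. Do not press the red key, and neither lift nor shift the pot, bottles and dish standing round the unit; everything is done by pushing with the fingertips.

Things in the scene. Friction and masses are not known exactly. Their poses are not given: they have to be found in the camera images.
- console: Control unit of the ultrasonic cleaner: fixed flat white box with a grey top, 98 (its x) x 212 (its y) x 30 mm high; origin at the centre of its underside, x pointing away from the robot to the cleaner (128 mm high, about 105 mm behind the unit's back edge). Four controls stand in a row on its middle line, 48 mm apart along y; which is in which place differs every time.
- rocker_far (a point): Place to push on the grey V-shaped rocker switch: on top of its far half (away from the robot, with a white bar), 19 mm from the pivot; each half is 28 mm long (along the unit's x), 23 mm wide. Off: far half slopes up, this point 7 mm and the far end 10 mm higher than when on. On: far half level, 42 mm above the worktop, near half slopes up; so push at or beyond this point, not near the pivot.
- rocker (a joint): Angle of the rocker: 0 to 0.05 at the start (off), 0.36 fully on (far half down). The rocker sits in a black frame (70 x 34 mm, up to 8 mm above the unit's top). It is stiff, needs about 2 to 3 N at the point rocker_far, and stays where it is left.
- blue_key_top (a point): Blue round key, 26 mm across, on the control unit; this point is the centre of its flat top, moving with it. The key's top is 15 mm above the unit's top when up, 9 mm when fully in (45 mm and 39 mm above the worktop); its black collar stands 4 mm above the unit's top.
- blue_key (a joint): Depth of the blue programme key in m: about 0 when up, 0.006 fully in. It resists with about 2.5 N, has no spring and stays where it is pushed.
- green_key_top (a point): Green round key, 26 mm across, on the control unit; this point is the centre of its flat top, moving with it. The key's top is 15 mm above the unit's top when up, 9 mm when fully in (45 mm and 39 mm above the worktop); its black collar stands 4 mm above the unit's top.
- green_key (a joint): Depth of the green start key in m: 0 up, 0.006 fully in. A spring resists with 1.2 N at the top and 3.6 N fully in and lifts it again.
- red_key_top (a point): Red round key, 26 mm across, on the control unit; this point is the centre of its flat top, moving with it. The key's top is 15 mm above the unit's top when up, 9 mm when fully in (45 mm and 39 mm above the worktop); its black collar stands 4 mm above the unit's top.
- red_key (a joint): Depth of the red stop key in m, sprung like the green one. It is not to be pressed.
- cement_pot: Loose bystander: white pot with a teal cap, 47 mm across, 40 mm high, left of the unit; origin at the centre of its underside.
- dropper: Loose bystander: white dropper bottle with a blue cap, 29 mm across, 62 mm high, behind the unit; origin at the centre of its underside.
- dappen_dish: Loose bystander: small pale waisted dish, 33 mm across, 24 mm high, behind the unit; origin at the centre of its underside.
- amber_bottle: Loose bystander: brown bottle with a white cap, 42 mm across, 85 mm high, behind the unit on the left; origin at the centre of its underside.

How it is judged:
By the outcome, as a careful person would: the job done as asked, in the order asked, and still so for the second after the job is handed in, with the robot touching nothing.
It also fails if it takes over 40 s, if anything falls off the work surface, if the arm or the gripper's body presses on something with over 40 N, if the wrist force passes 120 N, or if a joint passes its speed limit or range.

## Working session

There is one attempt and no reset: what is moved stays moved. The work goes in short steps, Python scripts to look and compute and a tool call to move; the robot and the scene stay as the last step left them, time stands still between calls to the robot, and variables do not carry over. Pictures are saved under pics/ and viewed, and the job is handed in when it is done.

Besides the shell and the picture viewer there is one more tool, called after "Request:" as a command line: name --argument value ..., lists and objects as JSON in quotes. arm_command: Moves the arm, as the interface text tells. Its arguments: {"type":"object","properties":{"rows":{"type":"string"}},"required":["rows"]}

```bash
mkdir -p pics; python3 - <<'E'
from cell import *
import cv2
print(observe())
for n in ["scene","side","wrist"]:
    c=read_camera(n); cv2.imwrite(f"pics/{n}0.png",c["img"]); print(n,c["K"],c["R"],c["t"])
E
```

```text
{'t': 0.0, 'joints': array([ 1.09639062e+00,  4.91593587e-01,  1.55948481e+00, -3.11020430e-05,
        1.09173154e+00, -1.05599306e-01]), 'dq': array([-1.60163317e-03, -7.77444516e-04,  1.01861959e-04, -3.02475672e-04,
        2.08439102e-03,  7.35062683e-05]), 'effort': array([-2.19245463e-03, -6.12660527e+01, -2.58163762e+01,  6.91532576e-02,
        4.83036088e-02, -1.35918576e-04]), 'tool_pos': array([0.22518265, 0.58275306, 0.22802844]), 'tcp_rot': array([-0.694704  ,  0.69553439, -0.12976373,  0.12953628]), 'ft_force': array([ 0.09725621, -0.15587214, -0.33150618]), 'moment': array([-0.00466785, -0.06115534,  0.03198499]), 'finger_gap': 0.09553356290627105}
scene [[447.84006372   0.         275.25646355]
 [  0.         447.84006372 203.24737611]
 [  0.           0.           1.        ]] [[ 0.54315874 -0.83945466 -0.0171595 ]
 [-0.62536764 -0.39083034 -0.67540134]
 [ 0.56026235  0.37758113 -0.73725069]] [-0.0863927   0.45423253  0.53685099]
side [[488.10172042   0.         277.57291192]
 [  0.         488.10172042 207.32844382]
 [  0.           0.           1.        ]] [[ 0.97974452  0.19974731  0.01420186]
 [ 0.18087321 -0.85227059 -0.49083573]
 [-0.08593929  0.48346236 -0.87113638]] [-0.54601775  0.11402857  0.93144919]
wrist [[315.33881171   0.         282.5254773 ]
 [  0.         315.33881171 207.70190345]
 [  0.           0.           1.        ]] [[ 0.36018477  0.93287803 -0.00234876]
 [ 0.90567852 -0.34907723  0.24060655]
 [ 0.22363667 -0.08879004 -0.97061989]] [-0.6237461  -0.02720521  0.3912268 ]
```

View pics/scene0.png

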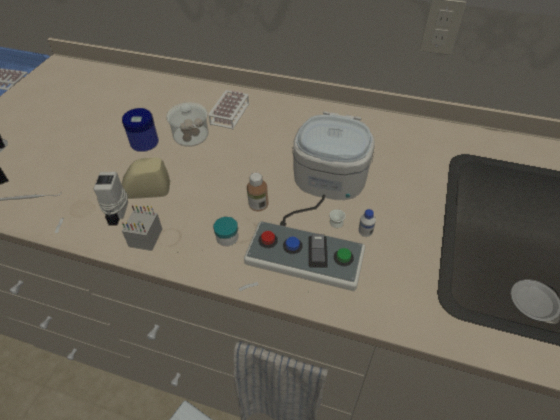

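View pics/side0.png

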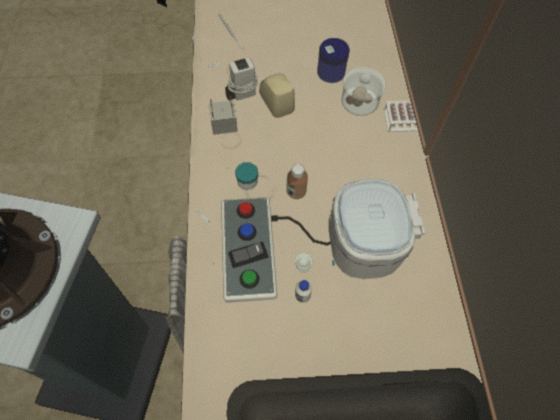

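View pics/wrist0.png

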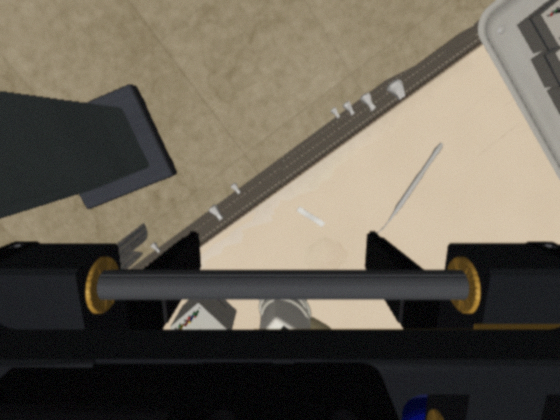

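The scene view shows red (268,239), blue (292,244), rocker (318,250) and green (344,256). In the side view they are at (246,210), (247,231), (248,254) and (249,278). Next I'll measure them.

```bash
cat > h.py <<'E'
import numpy as np,cv2
def tri(cs,ps):
    A=[];b=[]
    for c,p in zip(cs,ps):
        K,R,t=[np.asarray(c[k]) for k in "KRt"]
        P=K@np.c_[R,t]
        for i in (0,1):
            r=P[i]-p[i]*P[2]; A.append(r[:3]); b.append(-r[3])
    x=np.linalg.lstsq(np.array(A),np.array(b),rcond=None)[0]
    return x
def proj(c,X):
    q=c["K"]@(c["R"]@np.asarray(X)+c["t"]); return q[:2]/q[2]
def onz(c,p,z):
    K,R,t=[np.asarray(c[k]) for k in "KRt"]
    d=R.T@np.linalg.inv(K)@np.array([p[0],p[1],1.]); o=-R.T@t
    return o+d*(z-o[2])/d[2]
E
python3 - <<'E'
from cell import *
from h import *
cs=[read_camera("scene"),read_camera("side")]
seeds={"red":[(268,239),(246,210)],"blue":[(292,244),(247,231)],"green":[(344,256),(249,278)]}
ch={"red":2,"blue":0,"green":1}
for k,s in seeds.items():
    ps=[]
    for c,p in zip(cs,s):
        im=c["img"].astype(int); x,y=p
        w=im[y-14:y+15,x-14:x+15]; o=[i for i in range(3) if i!=ch[k]]
        d=w[...,ch[k]]-w[...,o].max(2); m=d>35
        yy,xx=np.nonzero(m); ps.append((xx.mean()+x-14,yy.mean()+y-14)); 
        # ; brighter = top face
        print(k,m.sum(),xx.min()+x-14,xx.max()+x-14,yy.min()+y-14,yy.max()+y-14,ps[-1], onz(c,ps[-1],.043).round(4))
    print(tri(cs,ps).round(4))
a=cv2.resize(cs[0]["img"][215:295,235:375],None,fx=5.6,fy=5.6,interpolation=cv2.INTER_CUBIC)
b=cv2.resize(cs[1]["img"][190:305,215:285],None,fx=5,fy=5,interpolation=cv2.INTER_CUBIC)
cv2.imwrite("pics/a1.png",a);cv2.imwrite("pics/b1.png",b)
E
```

```text
red 151 261 274 231 244 (np.float64(267.6423841059603), np.float64(237.01986754966887)) [0.4511 0.205  0.043 ]
red 139 239 251 202 214 (np.float64(245.12230215827338), np.float64(207.9496402877698)) [0.4505 0.2032 0.043 ]
[0.4506 0.2039 0.0432]
blue 122 286 299 237 248 (np.float64(292.3360655737705), np.float64(242.155737704918)) [0.4653 0.1597 0.043 ]
blue 131 240 252 224 236 (np.float64(246.30534351145036), np.float64(229.6259541984733)) [0.4637 0.1576 0.043 ]
[0.464  0.158  0.0444]
green 121 338 350 248 259 (np.float64(343.900826446281), np.float64(253.59504132231405)) [0.4926 0.0676 0.043 ]
green 147 242 255 270 283 (np.float64(248.77551020408163), np.float64(276.7074829931973)) [0.4901 0.0657 0.043 ]
[0.4905 0.0658 0.0454]
```

View pics/a1.png

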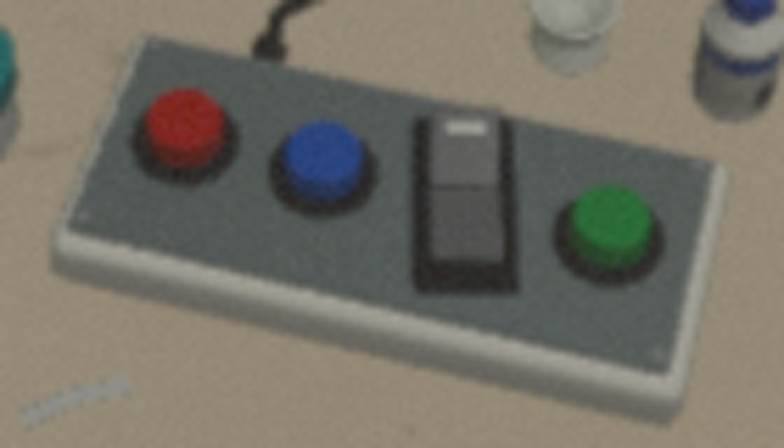

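View pics/b1.png

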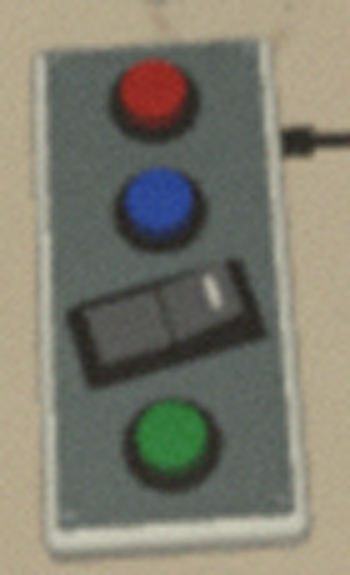

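```bash
python3 - <<'E'
from cell import *
from h import *
cs=[read_camera("scene"),read_camera("side")]
A=lambda p:((p[0]+.5)/5.6-.5+235,(p[1]+.5)/5.6-.5+215)
B=lambda p:((p[0]+.5)/5-.5+215,(p[1]+.5)/5-.5+190)
def s(n,a,b):
    print(n,tri(cs,[A(a),B(b)]).round(4))
s("bar",(466,127),(213,292))
s("pivot",(467,187),(165,315))
s("frameFL",(418,115),(236,260)); s("frameFR",(510,122),(264,336))
s("frameNL",(415,285),(68,312)); s("frameNR",(514,290),(92,387))
s("unitFL",(148,38),(265,40)); s("unitFR",(720,165),(300,530));s("unitNL",(60,235),(38,50));s("unitNR",(680,400),(50,545))
E
```

```text
bar [0.4936 0.1215 0.0517]
pivot [0.4774 0.1118 0.0446]
frameFL [0.4978 0.1415 0.0401]
frameFR [0.5143 0.1151 0.0361]
frameNL [0.4404 0.1093 0.0362]
frameNR [0.4563 0.0822 0.0349]
unitFL [0.4866 0.2445 0.0274]
unitFR [0.5423 0.0486 0.0261]
unitNL [0.3991 0.2196 0.0306]
unitNR [0.4546 0.0227 0.0244]
```

```bash
python3 - <<'E'
from cell import *
from scipy.spatial.transform import Rotation as Ro
import numpy as np
q=observe()["tcp_rot"];R=Ro.from_quat([*q[1:],q[0]]).as_matrix();print(R.round(3))
print(np.degrees(np.arctan2(R[1,2],R[0,2])),np.degrees(np.arctan2(R[1,0],R[0,0])))
E
```

```text
[[ 0.933 -0.     0.36 ]
 [-0.36  -0.     0.933]
 [-0.    -1.    -0.   ]]
68.86947814429878 -21.130522251989547
```

Request:
arm_command --rows "0 30 -50 0 0 0 0.1;0 60 -90 0 0 0 0.2;0 80 -130 0 0 0 0.3;0 100 -170 0 0 0 0.4;0 120 -205 0 0 0 0.5;0 140 -240 0 0 0 0.6;0 160 -275 0 0 0 0.7;0 180 -310 0 0 0 0.8;0 200 -345 0 0 0 0.883;0 220 -380 0 0 0 0.883;0 240 -415 0 0 0 0.883;0 255 -440 0 0 0 0.883;0 270 -460 -40 0 0 0.883;0 270 -460 -80 0 0 0.883;0 270 -460 -100 0 0 0.883;0 270 -460 -100 0 0 0.883;0 270 -460 -100 0 0 0.883"

```text
t: 1.77
tool_pos: [0.495, 0.1229, 0.1282]
tcp_rot: [0.684, -0.684, -0.179, 0.181]
ft_force: [-0.0, 0.6, 0.7]
finger_gap: 0.0005
```

```bash
python3 - <<'E'
from cell import *
import cv2
from h import *
o=observe();print(o["t"],o["tool_pos"],o["finger_gap"],o["joints"].round(2),o["ft_force"])
for n in ["scene","side","wrist"]:
    c=read_camera(n); im=c["img"]
    p=o["tool_pos"]-[0,0,.014]
    print(n,proj(c,p),proj(c,[.4936,.1215,.0517]))
    cv2.imwrite(f"pics/{n}1.png",im)
E
```

```text
1.7667 [0.49500355 0.12286261 0.12819596] 0.0004793314572272656 [ 0.11  0.47  1.94 -0.    0.73 -1.97] [-0.03203944  0.58639289  0.72932129]
scene [319.88901065 214.51099578] [318.24830222 237.68626171]
side [257.51732177 231.93846829] [257.34430631 247.54550847]
wrist [282.13995683 248.04584897] [281.77318789 216.20115942]
```

View pics/wrist1.png

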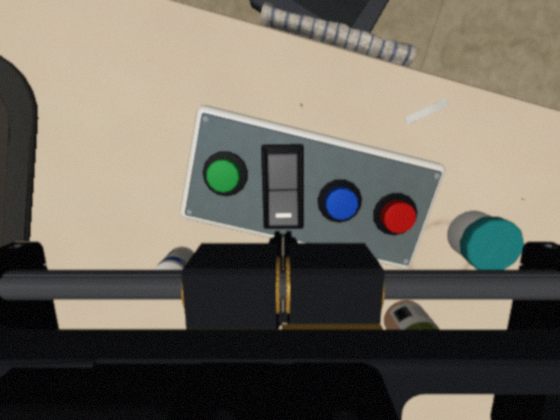

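View pics/scene1.png

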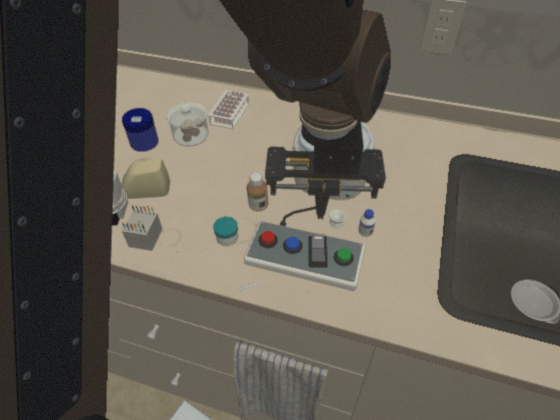

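View pics/side1.png

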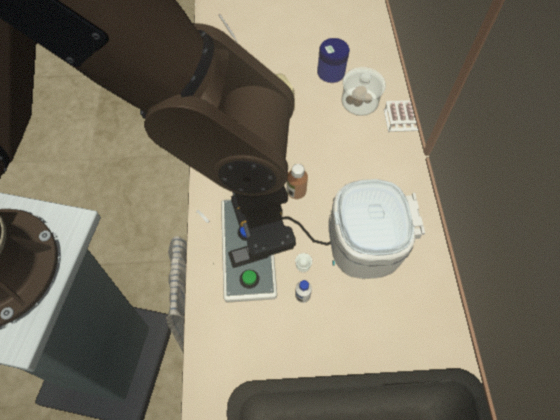

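Wrist view: the fingers line up with the rocker, and the bar at (283,215) is close to the predicted (282,216). I'll push down now.

Request:
arm_command --rows "0 0 0 -30 0 0 0;0 0 0 -50 0 0 0;0 0 0 -58 0 0 0;0 0 0 -61 0 0 0;0 0 0 -63 0 0 0;0 0 0 -65 0 0 0;0 0 0 -67 0 0 0;0 0 0 -69 0 0 0;0 0 0 -71 0 0 0;0 0 0 -71 0 0 0;0 0 0 -71 0 0 0"

```text
t: 2.83
tool_pos: [0.4961, 0.1235, 0.0595]
tcp_rot: [-0.684, 0.684, 0.181, -0.179]
ft_force: [1.6, 0.4, 1.8]
finger_gap: 0.0005
```

```bash
python3 - <<'E'
from cell import *
import cv2
from h import *
o=observe();print(o["t"],o["tool_pos"],o["ft_force"])
c=read_camera("wrist")
for X in ([.464,.158,.0444],[.4905,.0658,.0450]): print(proj(c,X))
cv2.imwrite("pics/wrist2.png",c["img"])
c=read_camera("scene")
cv2.imwrite("pics/scene2.png",cv2.resize(c["img"][180:295,235:375],None,fx=5,fy=5,interpolation=cv2.INTER_CUBIC))
E
```

```text
2.8333 [0.49606803 0.12348349 0.05948326] [1.59400147 0.36628907 1.84329783]
[362.39156578 232.49806687]
[196.44137984 194.23174209]
```

View pics/wrist2.png

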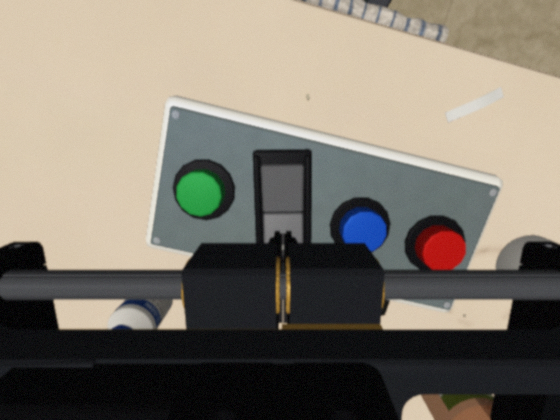

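View pics/scene2.png

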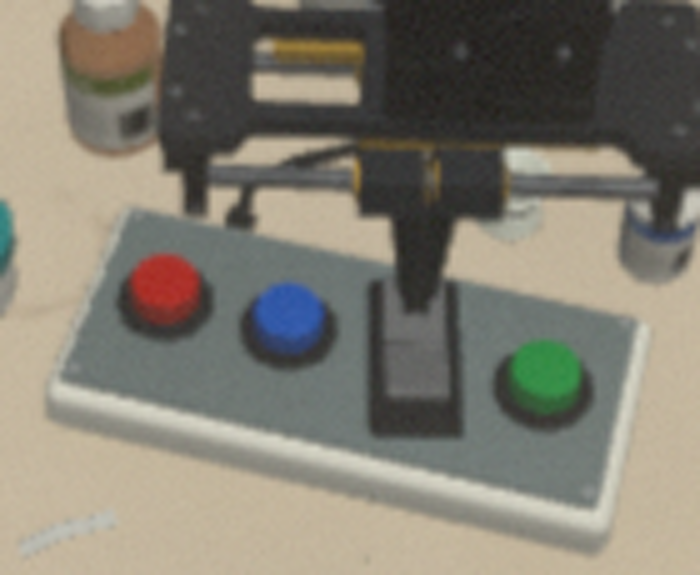

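Request:
arm_command --rows "0 0 0 -2 0 0 0;0 0 0 -3 0 0 0;0 0 0 -4 0 0 0;0 0 0 -5 0 0 0;0 0 0 -5 0 0 0;0 0 0 -5 0 0 0"

```text
t: 3.43
tool_pos: [0.4962, 0.1235, 0.0559]
tcp_rot: [-0.683, 0.684, 0.182, -0.179]
ft_force: [-4.1, -1.2, 25.6]
finger_gap: 0.0005
```

A force of 25.6 N with the tip at 41.9 mm means the rocker is on its stop. Lifting off to check it.

Request:
arm_command --rows "0 0 0 10 0 0 0;0 -10 0 40 0 0 0;0 -20 20 60 0 0 0;0 -32 34 60 0 0 0;0 -32 34 60 0 0 0;0 -32 34 60 0 0 0"

```text
t: 3.93
tool_pos: [0.4636, 0.1578, 0.1159]
tcp_rot: [-0.683, 0.684, 0.182, -0.179]
ft_force: [-0.1, -0.0, 0.0]
finger_gap: 0.001
```

```bash
python3 - <<'E'
from cell import *
import cv2
from h import *
o=observe();print(o["t"],o["tool_pos"],o["ft_force"])
c=read_camera("wrist")
for X in ([.464,.158,.0450],[.4905,.0658,.0450]): print(proj(c,X))
cv2.imwrite("pics/wrist3.png",c["img"])
c=read_camera("scene")
cv2.imwrite("pics/scene3.png",cv2.resize(c["img"][180:295,235:375],None,fx=5,fy=5,interpolation=cv2.INTER_CUBIC))
E
```

```text
3.9333 [0.46364767 0.15779312 0.11590336] [-0.11298831 -0.04174846  0.00631318]
[282.53295351 223.07216002]
[155.82069696 193.61590597]
```

View pics/wrist3.png

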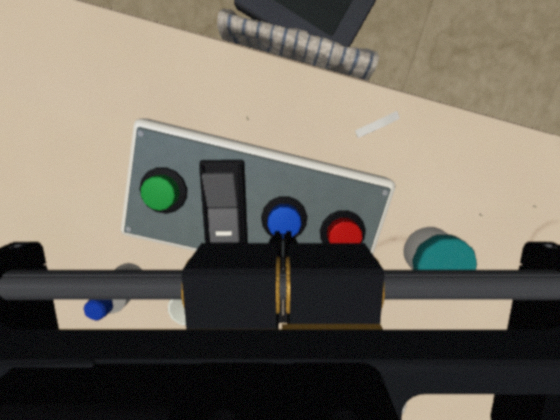

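View pics/scene3.png

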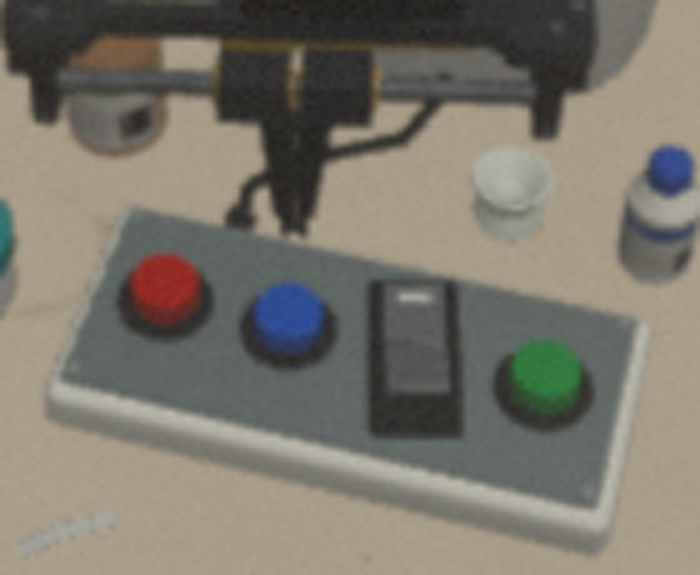

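The rocker is on: its near half is now raised. The tool is above blue at (284,222) in the wrist view, so I'll press blue.

Request:
arm_command --rows "0 0 0 -30 0 0 0;0 0 0 -48 0 0 0;0 0 0 -54 0 0 0;0 0 0 -57 0 0 0;0 0 0 -59 0 0 0;0 0 0 -61 0 0 0;0 0 0 -62 0 0 0;0 0 0 -63 0 0 0;0 0 0 -64 0 0 0;0 0 0 -64 0 0 0;0 0 0 -64 0 0 0"

```text
t: 4.95
tool_pos: [0.4647, 0.1571, 0.0529]
tcp_rot: [-0.683, 0.684, 0.182, -0.178]
ft_force: [-3.2, -3.3, 17.9]
finger_gap: 0.0003
```

Blue is on its stop: tip at 38.9 mm, 17.9 N. Lifting and moving to green.

Request:
arm_command --rows "0 0 0 10 0 0 0;0 0 0 40 0 0 0;0 10 -30 60 0 0 0;0 20 -65 60 0 0 0;0 26 -91 60 0 0 0;0 26 -91 60 0 0 0;0 26 -91 60 0 0 0"

```text
t: 5.53
tool_pos: [0.4911, 0.0652, 0.1133]
tcp_rot: [-0.683, 0.684, 0.182, -0.177]
ft_force: [-0.1, 0.3, 0.4]
finger_gap: 0.0003
```

```bash
python3 - <<'E'
from cell import *
import cv2
from h import *
o=observe();print(o["t"],o["tool_pos"],o["ft_force"])
c=read_camera("wrist")
print(proj(c,[.4905,.0658,.0450]))
cv2.imwrite("pics/wrist4.png",c["img"])
c=read_camera("scene")
cv2.imwrite("pics/scene4.png",cv2.resize(c["img"][180:295,235:375],None,fx=5,fy=5,interpolation=cv2.INTER_CUBIC))
E
```

```text
5.5333 [0.49111529 0.06520642 0.11333509] [-0.09128993  0.27777257  0.37682658]
[283.69825833 223.0159947 ]
```

View pics/wrist4.png

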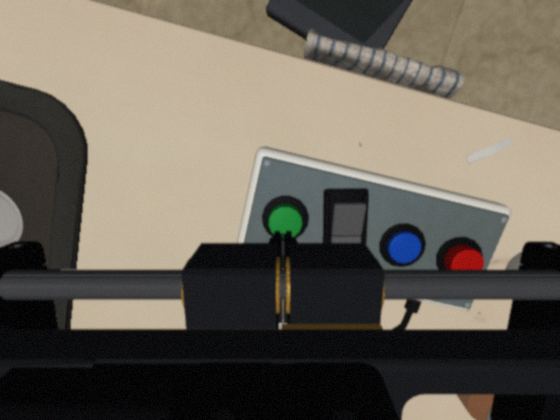

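View pics/scene4.png

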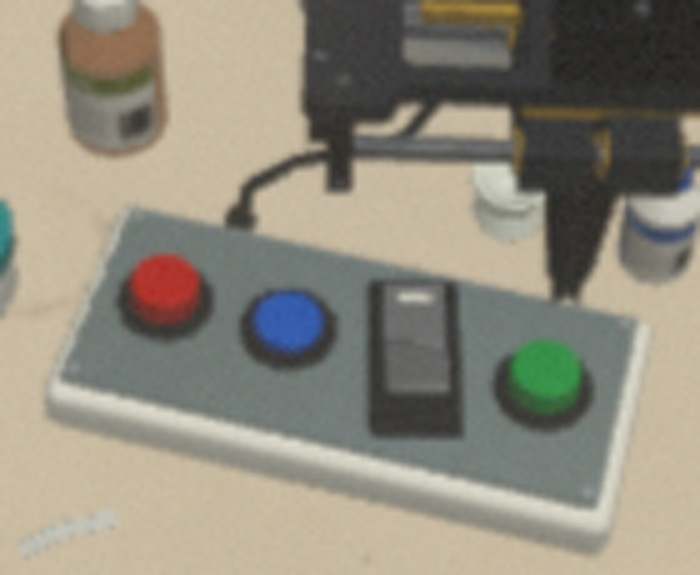

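Blue is visibly in. Now pressing green.

Request:
arm_command --rows "0 -1 0 -30 0 0 0;0 -1 0 -46 0 0 0;0 -1 0 -52 0 0 0;0 -1 0 -55 0 0 0;0 -1 0 -57 0 0 0;0 -1 0 -59 0 0 0;0 -1 0 -60 0 0 0;0 -1 0 -61 0 0 0;0 -1 0 -62 0 0 0;0 -1 0 -62 0 0 0;0 -1 0 -62 0 0 0"

```text
t: 6.55
tool_pos: [0.4899, 0.0668, 0.0529]
tcp_rot: [-0.683, 0.684, 0.183, -0.178]
ft_force: [-5.5, 2.6, 23.2]
finger_gap: 0.0005
```

Green is fully in: tip at 38.9 mm, 23 N. Lifting and backing away.

Request:
arm_command --rows "0 0 0 10 0 0 0;0 0 0 40 0 0 0;0 0 0 80 0 0 0;0 0 0 120 0 0 0;0 0 -40 150 0 0 0;0 0 -80 150 0 0 0;0 0 -120 150 0 0 0;0 0 -120 150 0 0 0;0 0 -120 150 0 0 0;0 0 -120 150 0 0 0"

```text
t: 7.38
tool_pos: [0.4898, -0.0532, 0.2031]
tcp_rot: [-0.683, 0.684, 0.183, -0.177]
ft_force: [0.2, -0.7, 0.1]
finger_gap: 0.0008
```

```bash
python3 - <<'E'
from cell import *
import cv2
from h import *
o=observe();print(o["t"],o["tool_pos"],o["ft_force"])
c=read_camera("scene")
cv2.imwrite("pics/scene5.png",cv2.resize(c["img"][160:295,200:390],None,fx=4,fy=4,interpolation=cv2.INTER_CUBIC))
a=cv2.imread("pics/scene0.png"); print(cv2.absdiff(a,c["img"])[160:295,200:390].max(2).__gt__(60).sum())
c=read_camera("side")
cv2.imwrite("pics/side5.png",c["img"])
E
```

```text
7.3833 [ 0.48978729 -0.05320079  0.20306911] [ 0.21671301 -0.74342485  0.06182759]
856
```

View pics/scene5.png

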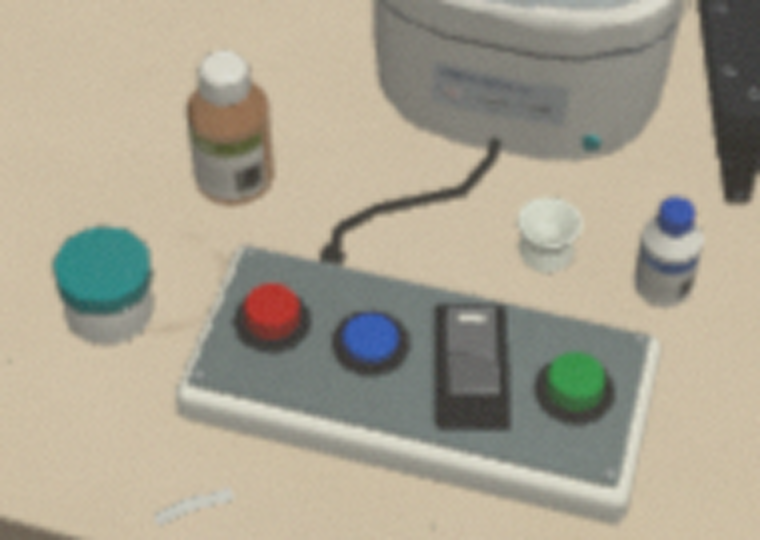

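View pics/side5.png

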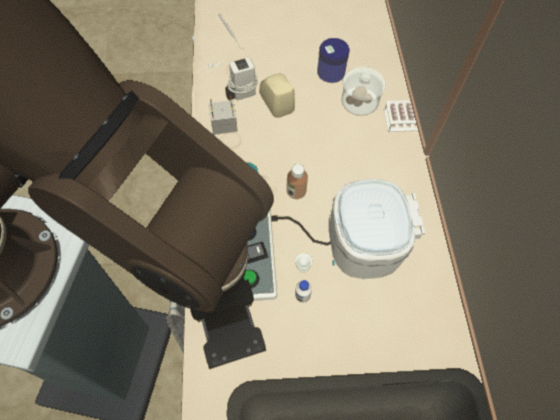

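The scene view shows the rocker on, blue down at (372,340), green up at (576,380) and red up. The bystanders are where they were. Handing in.

```bash
python3 -c "
from cell import *
close_job(); print(observe()['t'])"
```

```text
the job is handed in; nothing more can be done
the job is handed in; nothing more can be done
```

The cleaner was started in the order you asked, using the closed fingertips, and the job was handed in at about 7.5 s.

| Step | Fingertip height at the stop | Push force | Result |
|---|---|---|---|
| Rocker, far end down | 41.9 mm (42 mm expected when on) | 25.6 N | on; its near half is raised in the last picture |
| Blue key | 38.9 mm (39 mm expected when fully in) | 17.9 N | stayed in |
| Green key | 38.9 mm (39 mm expected when fully in) | 23.2 N | came up again |

- **Last pictures:** The red key was never touched and is still up. By eye, the pot, bottles and dish had not moved. A before-and-after image comparison did show differing pixels; I put those down to the arm and the pressed controls, but did not check that.
- **Robot:** It ended clear of everything, with about 0.8 N on the force sensor.
- **Disagreements:** The rocker sits about 13° off the unit's x axis in my measurements, although the description puts it along that axis. I aligned the push with the rocker itself. Key positions from the cameras agreed to about 2 mm.

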